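Load the tape dispenser spindle

TASK

Load the tape dispenser: slide the thick cassette onto the level spindle until you feel it press against the stop collar, then the thin cassette up against the thick one, then the end cap, and press the cap home with more than 5 N on the stack so that the whole stack closes up against the collar with no gaps. Feel for contact, and never push anything with more than 30 N; leave the other things on the bench alone, and let go of everything at the end.

Things in the scene. Friction and masses are not known exactly. Their poses are not given: they have to be found in the camera images.
- stand: fixed steel stand: upright 60 mm wide, 157 mm high, that carries the spindle and on it a 36 mm square stop collar with a rubber buffer as outer face (gives 1 mm per 5 N, 6 mm at most), clamped at a depth that varies and is not measured: the face is 130 to 160 mm behind the spindle's free end; find it by feel. Origin on the bench below the spindle line, 85 mm short of its free end; y along the spindle
- spindle: fixed level steel rod, 18 mm in diameter, axis 130 mm above the bench, standing out 185 mm from the stand's upright; the last 8 mm taper to 12 mm in diameter. Parts have 1.5 mm of play all round. Origin: centre of its free end; own +y points outwards along the rod (push parts on along -y), z up
- thick: thick cassette: grey plastic block, 46 mm thick along the hole, 46 x 46 mm across, about 0.14 kg. The 21 mm round hole runs right through along its own y axis, both faces are alike (either may go first). It stands on the bench on a flat side, hole axis level. Origin: centre of the part, on the hole axis, 23 mm above the bench at the start
- thin: thin cassette: grey plastic block, 30 mm thick along the hole, 54 x 54 mm across, about 0.12 kg. The 21 mm round hole runs right through along its own y axis, both faces are alike (either may go first). It stands on the bench on a flat side, hole axis level. Origin: centre of the part, on the hole axis, 27 mm above the bench at the start
- cap: end cap: bare aluminium block, 26 mm thick along the hole, 60 x 60 mm across, about 0.16 kg. The 21 mm round hole runs right through along its own y axis, both faces are alike (either may go first). It stands on the bench on a flat side, hole axis level. Origin: centre of the part, on the hole axis, 30 mm above the bench at the start. On the spindle it just slides and stays by its weight; rubbing of the three loaded parts takes up to about 4 N of a push
- spare: bystander: a third cassette lying flat, 58 mm square, 22 mm high, small 14 mm hole that does not fit the spindle; origin under its centre
- carton: bystander: small brown carton 90 x 70 x 60 mm, origin under its centre
- whitebox: bystander: flat white box 100 x 75 x 35 mm, origin under its centre
- jar: bystander: screw-top jar, 52 mm across, 75 mm high, origin under its centre
- driver: bystander: screwdriver lying on the bench
- adapter: bystander: black power adapter 85 x 45 x 30 mm, origin under its centre
Things that resemble listed ones, but are neither listed nor needed, are in the scene too. Leave any green look-alike of the thin alone. What is shaped like the thick but orange is not meant.

How it is judged:
By the outcome, as a careful person would: the job done as asked, in the order asked, and still so for the second after the job is handed in, with the robot touching nothing.
It also fails if it takes over 72 s, if anything falls off the work surface, if the arm or the gripper's body presses on something with over 40 N, if the wrist force passes 120 N, or if a joint passes its speed limit or range.

ROBOT

A 6-joint arm with a two-finger parallel gripper is mounted at the origin on the work surface. World frame = base frame: x ahead of the robot, y to its left, z up, the work surface at z = 0. Lengths are in m, angles in rad, forces in N, time in s.
With the tool pointing down it reaches from about 0.35 to 0.775 m from the base axis. Payload 5.5 kg.
Tool frame: the origin (TCP) lies at the very end of the fingers, on their centre line; the grasp point (between the pads) lies 19 mm behind it (env.grip_depth is the distance from the TCP to the grasp point, in m); z points along the fingers, y is the direction in which the jaws open and shut (so a half turn about z gives the same grasp; the last joint's range is limited). The gripper opens to 85 mm and grips with 20 to 120 N. Pads are 22 mm wide; open, the fingers measure 114 mm over their backs; the gripper's body (76 mm by 85 mm) begins 54 mm behind the grasp point. The pads swing forward as they close: fully open they stand 13 mm farther back than shut.
Start: joints at [-1.352, 0.313, 0.046, 1.304, 0, 1.431], TCP at [0.202, -0.538, 0.231] pointing down, gripper open.
Joint ranges: [-2.76, 2.76], [-0.86, 1.69], [-1.03, 1.26], [-2.2, 2.34], [-1.47, 1.5], [-3.14, 3.14]. Speed limits (rad/s): [2.57, 2.57, 3.14, 3.14, 3.14, 3.14].

INTERFACE

Orientations are given as a unit quaternion [w, x, y, z].
In Python, from workcell import env gives the robot as it stands.
- The arm moves only by the tool step_arm, never from a script. Its argument "series" is a list of rows, each a list of 3 entries, a list of its own where there are three numbers: the shift along the world's x, y, z in cm, then the turn about the world's z in rad, then the closure in counts, from 0 (fully open) to 255 (shut). A call has 1 to 5 rows; each row is the pose to reach, as a shift and turn from the pose measured when the call began; what a row does not reach only later rows make up. A row lasts 1/8 s, in which the tool goes at most 62.5 mm and 10.7 degrees, less where a joint would pass 70% of its speed; a pose out of reach is approached as far as the arm can. A call with a gripper value outside its range is refused whole. The fingers move at their own pace and stop on an object; "newtons" is the grip in N (left out, the last holds). Time passes only in rows, so rows that repeat a pose let the fingers close. It gives the time, the measured TCP pose, the force and the opening at its end, in the units of the state.
- env.get_state(): the state, without advancing time (a new reading comes with each control period).
- env.read_camera(name): name is "scene" or "top" or "wrist"; returns a dict with "frame" (420x560x3 uint8, red, green, blue), "vertical_fov" (degrees; the focal length in pixels is half the picture's height over the tangent of half this angle, whatever the lens; pixels are square), "cx", "cy" (the principal point, pixels), "dist_coeffs" ([k1, k2, p1, p2, k3] as OpenCV has them; the pictures are not rectified), "camera_from_world" (4x4, takes a point from world to camera coordinates). Camera axes: x right, y down, z forward; pixel columns grow to the right and rows downward; lengths in m; the calibration is good to about 2 mm. A picture is of the moment at which its call begins. There is no depth.
- env.hand_in(): hands the job in, once; it reports no verdict.
The state is a dict: "clock": time; "joint_pos": joint angles; "qvel": joint speeds; "tau": joint torques, N m; "tcp_pos": TCP position; "orientation": TCP orientation; "wrist_force": force on the tool from outside, world axes, zero at the start; "ft_torque": the same for the moment, N m; "finger_gap": finger opening in m.
Only numpy, scipy, OpenCV 4.12 (cv2) and the standard library are available. Lean on these libraries where they do the work, as an engineer would, in place of code of your own. Each camera call takes 0.05 s, during which the arm holds its last target.

## Working session

There is one attempt and no reset: what is moved stays moved. The work goes in short steps, Python scripts to look and compute and a tool call to move; the robot and the scene stay as the last step left them, time stands still between calls to the robot, and variables do not carry over. Pictures are saved under pics/ and viewed, and the job is handed in when it is done.

Besides the shell and the picture viewer there is one more tool, called as name(argument=value, ...) on one line, values as JSON. step_arm: Moves the arm, as the interface text tells. Its arguments: {"type":"object","properties":{"series":{"type":"array"},"newtons":{"type":"number"}},"required":["series"]}

```bash
ls; mkdir -p pics; python3 - <<'E'
from workcell import env
import cv2,numpy as np
s=env.get_state()
for k,v in s.items(): print(k,np.round(v,3))
print(env.grip_depth)
for n in ("scene","top","wrist"):
    c=env.read_camera(n)
    cv2.imwrite(f"pics/{n}0.png",c["frame"][:,:,::-1])
    print(n,c["vertical_fov"],c["cx"],c["cy"],c["dist_coeffs"]); print(np.round(c["camera_from_world"],4).tolist())
E
```

```text
pics
clock 0.0
joint_pos [-1.352  0.314  0.045  1.304  0.     1.431]
qvel [-0.    -0.001 -0.001 -0.003  0.    -0.002]
tau [ 1.0000e-03 -4.8063e+01  2.9853e+01  1.9000e-02 -0.0000e+00  0.0000e+00]
tcp_pos [ 0.202 -0.538  0.23 ]
orientation [-0.001  0.984  0.178 -0.   ]
wrist_force [ 0.132  0.674 -0.054]
ft_torque [-0.033 -0.005  0.02 ]
finger_gap 0.086
0.0187
scene 43.27061600057888 285.24176734742457 216.9624442822228 [-0.03627637  0.          0.          0.          0.        ]
[[0.66, 0.751, -0.0214, -0.4158], [0.3983, -0.3739, -0.8376, -0.114], [-0.637, 0.5442, -0.5459, 1.5049], [0.0, 0.0, 0.0, 1.0]]
top 55.1850903682623 279.5742995319304 206.85104536170917 [-0.11224041  0.          0.          0.          0.        ]
[[0.0289, -0.9995, -0.0105, 0.0554], [-0.9917, -0.0274, -0.1259, 0.5832], [0.1255, 0.0141, -0.992, 0.7591], [0.0, 0.0, 0.0, 1.0]]
wrist 70.05879646163639 278.55369077322894 202.9609734569431 [-0.06009292  0.          0.          0.          0.        ]
[[0.3513, -0.9363, -0.0023, -0.5737], [-0.8959, -0.3369, 0.2895, -0.0367], [-0.2718, -0.0996, -0.9572, 0.3789], [0.0, 0.0, 0.0, 1.0]]
```

View pics/scene0.png

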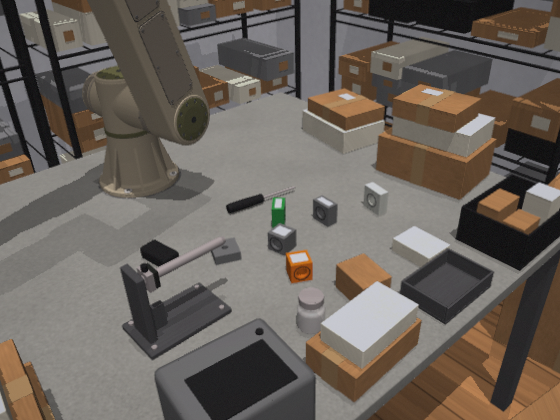

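View pics/top0.png

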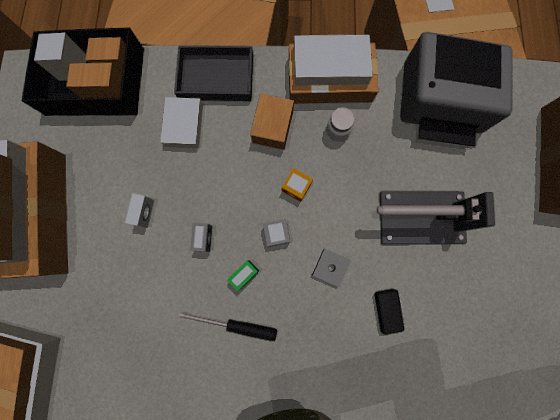

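View pics/wrist0.png

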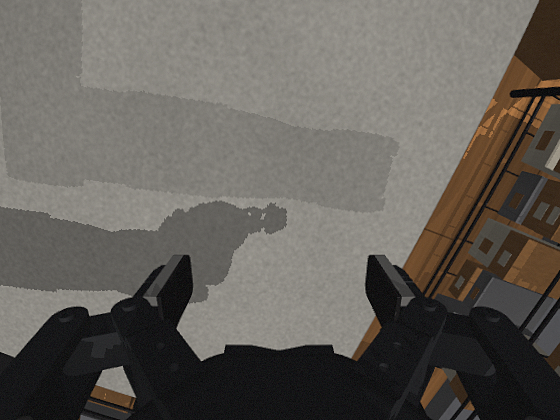

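```bash
cat > h.py <<'E'
import cv2,numpy as np
from workcell import env
def K(c):
    H=c["frame"].shape[0]; f=H/2/np.tan(np.radians(c["vertical_fov"])/2)
    return np.array([[f,0,c["cx"]],[0,f,c["cy"]],[0,0,1]])
def rays(c,uv):
    p=cv2.undistortPoints(np.array(uv,float).reshape(-1,1,2),K(c),np.array(c["dist_coeffs"])).reshape(-1,2)
    d=np.c_[p,np.ones(len(p))]; M=np.array(c["camera_from_world"]); R=M[:3,:3]
    return -R.T@M[:3,3], d@R
def onplane(c,uv,z):
    o,d=rays(c,uv); t=(z-o[2])/d[:,2]; return o+t[:,None]*d
def proj(c,P):
    M=np.array(c["camera_from_world"]); r,_=cv2.Rodrigues(M[:3,:3])
    return cv2.projectPoints(np.array(P,float).reshape(-1,1,3),r,M[:3,3],K(c),np.array(c["dist_coeffs"]))[0].reshape(-1,2)
def crop(c,x0,y0,x1,y1,s,name):
    cv2.imwrite(name,cv2.resize(c["frame"][y0:y1,x0:x1,::-1],None,fx=s,fy=s,interpolation=cv2.INTER_CUBIC))
E
python3 - <<'E'
from h import *
import pickle
c=env.read_camera("top"); s=env.read_camera("scene"); pickle.dump((c,s),open("c0.pkl","wb"))
crop(c,110,160,340,310,3.4,"pics/t1.png")
crop(c,350,170,510,260,5,"pics/t2.png")
crop(s,100,170,400,350,2.6,"pics/s1.png")
E
```

```text
(no output)
```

View pics/t1.png

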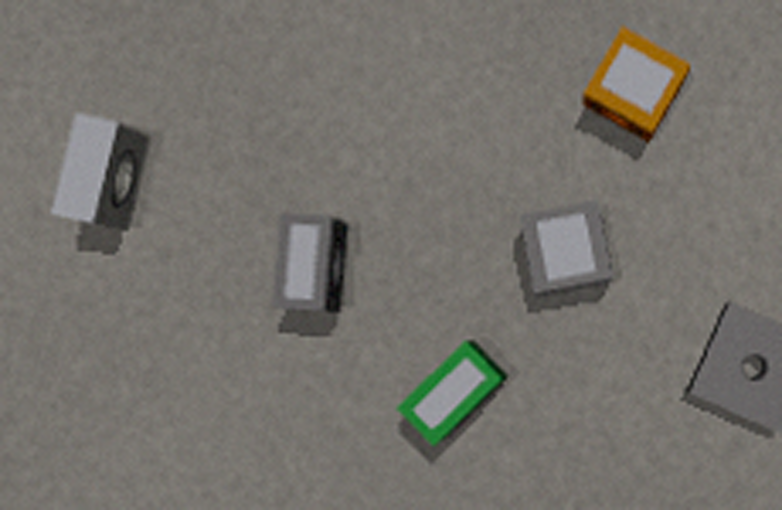

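View pics/t2.png

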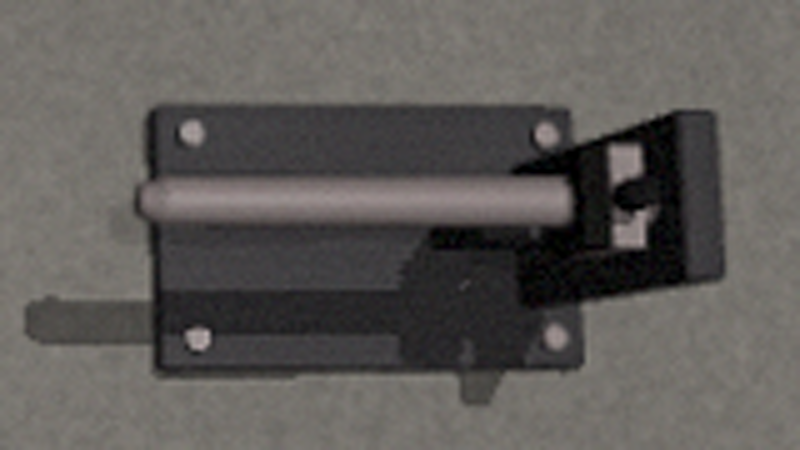

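View pics/s1.png

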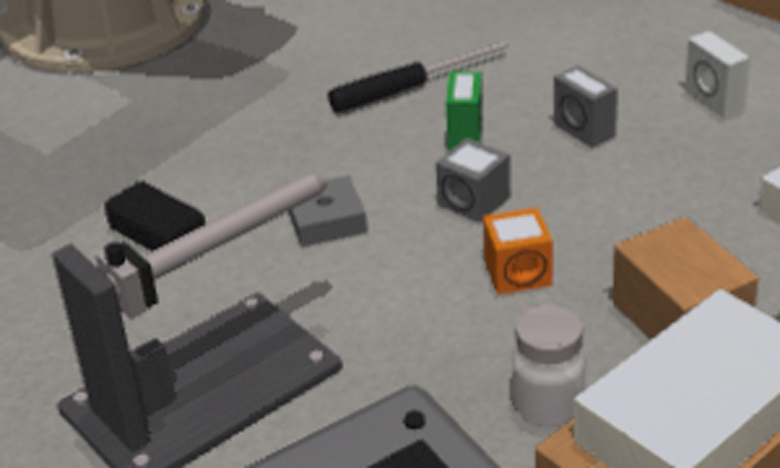

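```bash
python3 - <<'E'
from h import *
import pickle
c,s=pickle.load(open("c0.pkl","rb"))
g=cv2.cvtColor(c["frame"],cv2.COLOR_RGB2GRAY).astype(float)
# rod edges by column: subpixel 50% crossing
ctr=[];
for u in (385,395,405,415,425,432,437):
    col=g[195:225,u]; print(u,col[5:25].astype(int))
print(g[210,370:390].astype(int), c["frame"][210,370:386].tolist())
# part corners top
def pc(l): return [(110+(x)/3.4-.5+.5/3.4*0,160+y/3.4-.5) for x,y in l]
for n,l,z in (("thick",[(523,213),(595,202),(612,275),(535,292)],.046),("thin",[(281,214),(328,216),(322,310),(277,306)],.054),("cap",[(75,114),(116,122),(96,221),(54,213)],.060),
  ("capfar",[(147,132),(125,229)],.06),("spare",[(728,304),(684,398)],.022)):
    P=onplane(c,pc(l),z)[:,:2]; print(n,np.round(P*1000,1).tolist(),"ctr",np.round(P.mean(0)*1000,1))
    for i in range(len(P)):
        d=P[(i+1)%len(P)]-P[i]; print("   ",round(np.hypot(*d)*1000,1),round(np.degrees(np.arctan2(d[1],d[0])),1))
E
```

```text
385 [ 69  66  66  64  55  80 110 118 139 146 139 127 110  94  69  61  57  57
  52  64]
395 [ 65  65  65  65  55  78 108 122 131 144 140 122 113  97  72  53  49  50
  61  60]
405 [ 63  62  62  61  55  81 103 121 133 141 141 123 113  99  75  52  51  53
  57  67]
415 [ 58  60  62  60  63  81 105 123 125 147 136 124 114  95  71  53  56  53
  66  66]
425 [ 64  57  63  58  57  79 105 119 130 141 139 124 111  96  73  52  55  51
  62  61]
432 [ 63  60  63  62  54  80 105 120 130 142 136 124 113  97  75  49  49  52
  57  63]
437 [ 61  64  60  65  63  83 108 117 129 141 138 124 115  99  76  26   2  13
  16   7]
[113 118 122 116 111 109  86  41  92 120 119 118 114 131 135 139 141 141
 141 143] [[116, 112, 109], [119, 118, 112], [126, 121, 118], [119, 115, 110], [114, 111, 106], [112, 109, 105], [89, 86, 81], [44, 40, 41], [99, 88, 90], [127, 117, 116], [127, 115, 117], [125, 115, 115], [120, 112, 109], [138, 128, 128], [142, 132, 133], [145, 137, 136]]
thick [[549.3, 102.6], [556.8, 61.4], [515.2, 50.6], [504.3, 94.2]] ctr [531.4  77.2]
    41.8 -79.7
    42.9 -165.4
    45.0 104.1
    45.8 10.5
thin [[544.0, 240.7], [543.7, 213.5], [490.1, 214.3], [491.5, 240.2]] ctr [517.3 227.2]
    27.2 -90.7
    53.5 179.1
    26.0 86.9
    52.5 0.5
cap [[597.9, 364.1], [593.8, 339.2], [536.2, 346.9], [540.0, 372.2]] ctr [567.  355.6]
    25.2 -99.3
    58.1 172.4
    25.6 81.4
    58.5 -8.0
capfar [[588.4, 320.3], [532.1, 329.5]] ctr [560.3 324.9]
    57.0 170.8
    57.0 -9.2
spare [[501.1, -18.3], [445.8, 6.4]] ctr [473.4  -5.9]
    60.6 156.0
    60.6 -24.0
```

```bash
python3 - <<'E'
from h import *
import pickle
c,s=pickle.load(open("c0.pkl","rb"))
P=onplane(c,[(u,209.5) for u in (377.5,385,405,425,437)],.130); print(np.round(P*1000,1))
print(np.round(onplane(c,[(400,205),(400,214)],.130)*1000,1))
# stand base corners (plate thickness unknown ~10mm)
print("upright top", np.round(onplane(c,[(350+675/5,170+112/5),(350+715/5,170+113/5),(350+722/5,170+278/5),(350+685/5,170+280/5)],.157)*1000,1))
x,y=P[0,:2]
d=P[-1]-P[1]; d/=np.hypot(*d[:2]); print(d, np.degrees(np.arctan2(d[0],-d[1])))
tip=np.array([x,y,.13]); pts=[tip+d*t for t in (0,.05,.1,.13,.15,.16)]
q=proj(s,pts);print(np.round(q,1))
im=s["frame"][:,:,::-1].copy(); im=cv2.resize(im[220:320,120:260],None,fx=5.5,fy=5.5,interpolation=cv2.INTER_CUBIC)
for a in q: cv2.circle(im,tuple(int(v) for v in ((a[0]-120+.5)*5.5,(a[1]-220+.5)*5.5)),2,(0,255,0),-1)
cv2.imwrite("pics/s2.png",im)
E
```

```text
[[ 569.7 -101.4  130. ]
 [ 570.  -114.7  130. ]
 [ 571.  -150.4  130. ]
 [ 572.  -186.5  130. ]
 [ 572.6 -208.4  130. ]]
[[ 578.8 -141.5  130. ]
 [ 562.8 -141.4  130. ]]
upright top [[ 601.3 -285.2  157. ]
 [ 601.4 -300.   157. ]
 [ 543.9 -300.3  157. ]
 [ 542.9 -286.7  157. ]]
[ 0.02717133 -0.99963079  0.        ] 1.5569942583999505
[[223.4 238.8]
 [202.1 249.7]
 [179.5 261.2]
 [165.4 268.5]
 [155.7 273.4]
 [150.7 275.9]]
```

View pics/s2.png

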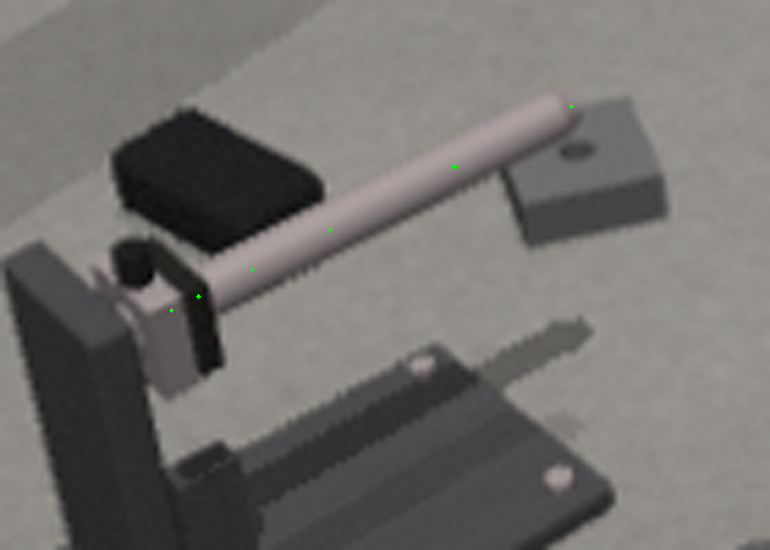

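step_arm(series=[[[6, 11, 0], 0.18, 0], [[12, 22, 0], 0.36, 0], [[18, 33.5, 0], 0.54, 0], [[22, 42, -1], 0.72, 0], [[26, 49, -2], 0.9, 0]])

```text
clock: 0.88
tcp_pos: [0.3493, -0.261, 0.2253]
orientation: [0.0, 0.807, 0.591, -0.0]
wrist_force: [0.7, -0.7, -0.1]
finger_gap: 0.0855
```

```bash
cat > st.py <<'E'
from h import *
s=env.get_state(); w,x,y,z=s["orientation"]
from scipy.spatial.transform import Rotation as R
Y=R.from_quat([x,y,z,w]).as_matrix()
a=np.arctan2(Y[1,1],Y[0,1]); a=(a+np.pi/2)%np.pi-np.pi/2
print("t",round(s["clock"],2),"tcp mm",np.round(s["tcp_pos"]*1000 if hasattr(s["tcp_pos"],'shape') else np.array(s["tcp_pos"])*1000,1),"jaw",round(a,3),"zax",np.round(Y[:,2],3),"F",np.round(s["wrist_force"],1),"gap",round(s["finger_gap"]*1000,1),"j6",round(s["joint_pos"][5],2))
E
python3 st.py
```

```text
t 0.88 tcp mm [ 349.3 -261.   225.3] jaw -0.307 zax [ 0. -0. -1.] F [ 0.7 -0.7 -0.1] gap 85.5 j6 1.05
```

step_arm(series=[[[18.2, 33.8, -5], 0.52, 0], [[18.2, 33.8, -7], 0.52, 0], [[18.2, 33.8, -7], 0.52, 0], [[18.2, 33.8, -7], 0.52, 0], [[18.2, 33.8, -7], 0.52, 0]])

```text
clock: 1.5
tcp_pos: [0.4951, 0.0101, 0.1701]
orientation: [0.001, 0.628, 0.778, 0.0]
wrist_force: [2.2, -0.9, 1.2]
finger_gap: 0.0854
```

step_arm(series=[[[0, 0, 0], 0, 0]])

```text
clock: 1.62
tcp_pos: [0.4957, 0.0138, 0.1689]
orientation: [-0.0, 0.625, 0.78, 0.0]
wrist_force: [-0.1, -0.6, 0.3]
finger_gap: 0.0856
```

```bash
python3 st.py
```

```text
t 1.62 tcp mm [495.7  13.8 168.9] jaw 0.22 zax [-0.  0. -1.] F [-0.1 -0.6  0.3] gap 85.6 j6 1.22
```

step_arm(series=[[[3.5, 6.3, -1], 0, 0], [[3.5, 6.3, -4], 0, 0], [[3.5, 6.3, -6], 0, 0], [[3.5, 6.3, -6], 0, 0]])

```text
clock: 2.12
tcp_pos: [0.5291, 0.0762, 0.1074]
orientation: [-0.002, 0.625, 0.78, -0.001]
wrist_force: [-0.8, -1.1, -0.7]
finger_gap: 0.0855
```

```bash
python3 st.py; python3 - <<'E'
from h import *
c=env.read_camera("wrist"); crop(c,0,0,560,420,1.4,"pics/w1.png")
s=env.get_state(); t=np.array(s["tcp_pos"])
print(proj(c,[t,[.531,.077,.046]]))
E
```

```text
t 2.12 tcp mm [529.1  76.2 107.4] jaw 0.219 zax [-0.004 -0.    -1.   ] F [-0.8 -1.1 -0.7] gap 85.5 j6 1.34
[[278.98953572 262.17044929]
 [280.74797939 219.73591684]]
```

View pics/w1.png

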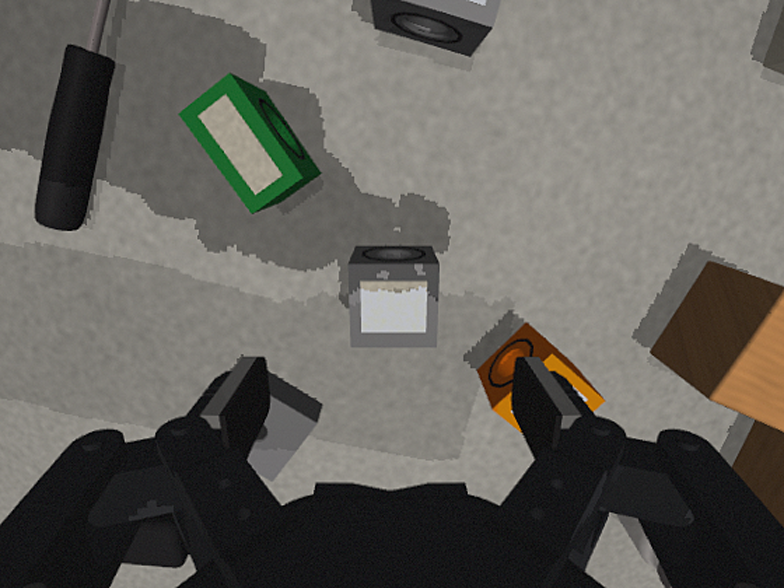

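```bash
python3 - <<'E'
from h import *
import pickle
c,s=pickle.load(open("c0.pkl","rb"))
l=[(623,28),(689,67),(651,138),(584,97)]
P=onplane(c,[(110+x/3.4-.5,160+y/3.4-.5) for x,y in l],.046)[:,:2]
print(P)
a=.219;j=np.array([np.cos(a),np.sin(a)]);n=np.array([-j[1],j[0]])
print("tool frame jaw,perp", np.round(np.c_[(P-[.531,.077])@j,(P-[.531,.077])@n]*1000,1))
E
```

```text
[[0.65922608 0.04786194]
 [0.63710859 0.00892472]
 [0.59478524 0.03011685]
 [0.61772861 0.06947045]]
tool frame jaw,perp [[118.8 -56.3]
 [ 88.8 -89.5]
 [ 52.1 -59.6]
 [ 83.  -26.2]]
```

step_arm(series=[[[0.2, 0.1, -4], 0, 0], [[0.2, 0.1, -8], 0, 0], [[0.2, 0.1, -9.9], 0, 0], [[0.2, 0.1, -9.9], 0, 0], [[0.2, 0.1, -9.9], 0, 0]])

```text
clock: 2.8
tcp_pos: [0.5334, 0.0766, 0.0114]
orientation: [0.0, 0.626, 0.78, 0.0]
wrist_force: [0.3, -0.4, -0.9]
finger_gap: 0.0852
```

step_arm(series=[[[0, 0, 0], 0, 255], [[0, 0, 0], 0, 255], [[0, 0, 0], 0, 255], [[0, 0, 0], 0, 255]], newtons=50)

```text
clock: 3.3
tcp_pos: [0.5342, 0.0766, 0.0126]
orientation: [0.001, 0.626, 0.78, 0.001]
wrist_force: [-0.5, 0.2, 6.1]
finger_gap: 0.0454
```

```bash
python3 st.py
```

```text
t 3.3 tcp mm [534.2  76.6  12.6] jaw 0.218 zax [ 0.003 -0.    -1.   ] F [-0.5  0.2  6.1] gap 45.4 j6 1.35
```

step_arm(series=[[[0, 0, 4], 0, 255], [[0.5, -2, 9], 0, 255], [[2, -7, 10.7], -0.1, 255], [[3.5, -11, 10.7], -0.2, 255], [[3.5, -12.6, 10.7], -0.2, 255]])

```text
clock: 3.92
tcp_pos: [0.5702, -0.0516, 0.12]
orientation: [0.002, 0.701, 0.713, 0.001]
wrist_force: [0.1, 0.3, -1.6]
finger_gap: 0.0457
```

step_arm(series=[[[0, 0, 0], 0, 255], [[0, 0, 0], 0, 255]])

```text
clock: 4.18
tcp_pos: [0.5695, -0.0507, 0.1195]
orientation: [0.001, 0.701, 0.713, 0.001]
wrist_force: [0.4, -0.0, -1.9]
finger_gap: 0.0458
```

```bash
python3 st.py;  python3 - <<'E'
from h import *
c=env.read_camera("top"); crop(c,300,150,460,270,5,"pics/t3.png")
c=env.read_camera("scene"); crop(c,140,160,300,280,5,"pics/s3.png")
E
```

```text
t 4.17 tcp mm [569.5 -50.7 119.5] jaw 0.017 zax [ 0.003 -0.001 -1.   ] F [ 0.4 -0.  -1.9] gap 45.8 j6 1.32
```

View pics/s3.png

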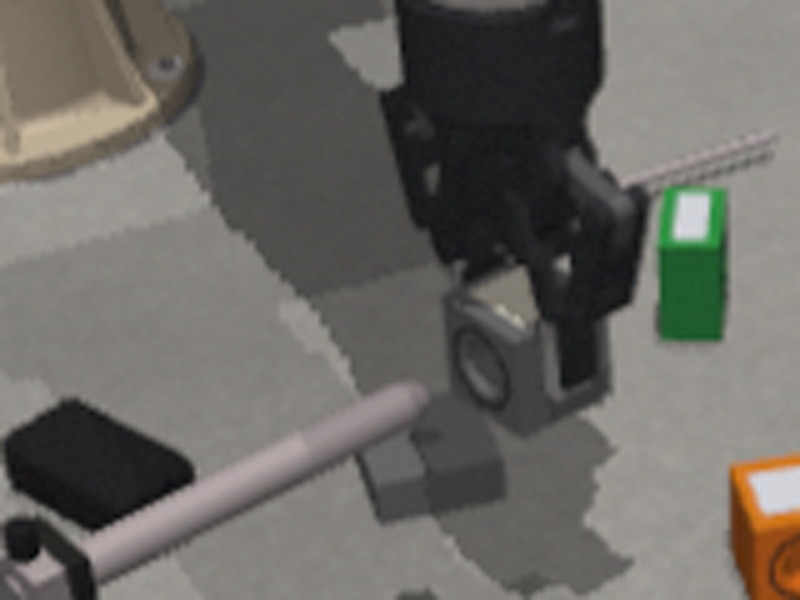

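View pics/t3.png

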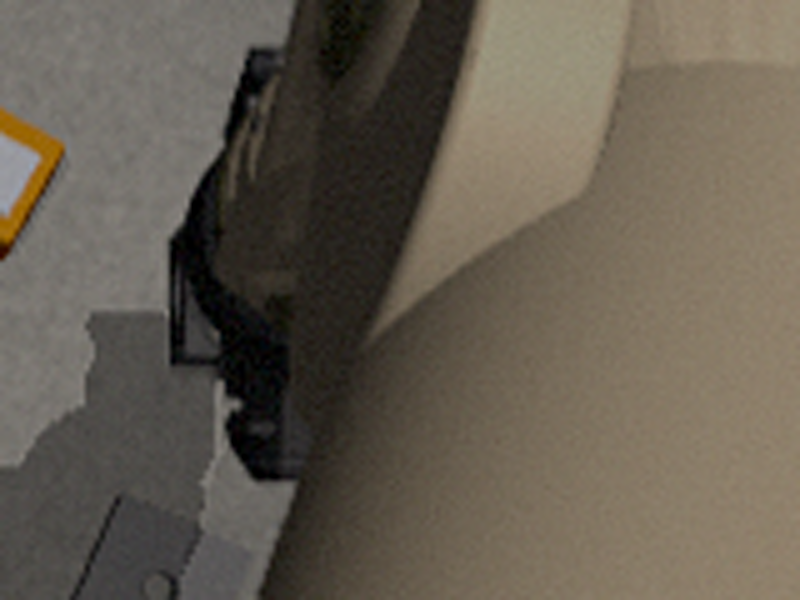

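```bash
python3 - <<'E'
from h import *
c=env.read_camera("scene")
f=lambda P:np.round((proj(c,P)-[140,160]+.5)*5,1)
print(f([[.5695,-.0737,.130],[.5697,-.1014,.130],[.5717,-.2,.13]]))
print("dx,dy,dz 1mm", f([[.5705,-.0737,.130],[.5695,-.0727,.130],[.5695,-.0737,.131]])-f([[.5695,-.0737,.130]]))
# block near-face corners
print(f([[.5695+a*.023,-.0737,.13+b*.023] for a,b in((-1,-1),(1,-1),(1,1),(-1,1))]))
E
```

```text
[[477.  368.1]
 [419.5 396.5]
 [202.2 506.2]]
dx,dy,dz 1mm [[ 1.6  1.1]
 [ 2.1 -1. ]
 [-0.2 -2.1]]
[[446.8 391.3]
 [516.8 441.4]
 [508.9 343.7]
 [437.4 295.2]]
```

step_arm(series=[[[0, -1.5, 0], 0, 255], [[0, -3, 0], 0, 255], [[0.05, -4, 0], 0, 255], [[0.1, -5, 0], 0, 255], [[0.1, -5.5, 0], 0, 255]])

```text
clock: 4.95
tcp_pos: [0.5707, -0.1063, 0.1197]
orientation: [0.001, 0.701, 0.713, 0.001]
wrist_force: [-0.5, 0.6, -0.9]
finger_gap: 0.0452
```

```bash
python3 st.py;  python3 - <<'E'
from h import *
c=env.read_camera("scene"); crop(c,140,160,300,280,5,"pics/s4.png")
E
```

```text
t 4.95 tcp mm [ 570.7 -106.3  119.7] jaw 0.017 zax [ 0.003 -0.001 -1.   ] F [-0.5  0.6 -0.9] gap 45.2 j6 1.23
```

View pics/s4.png

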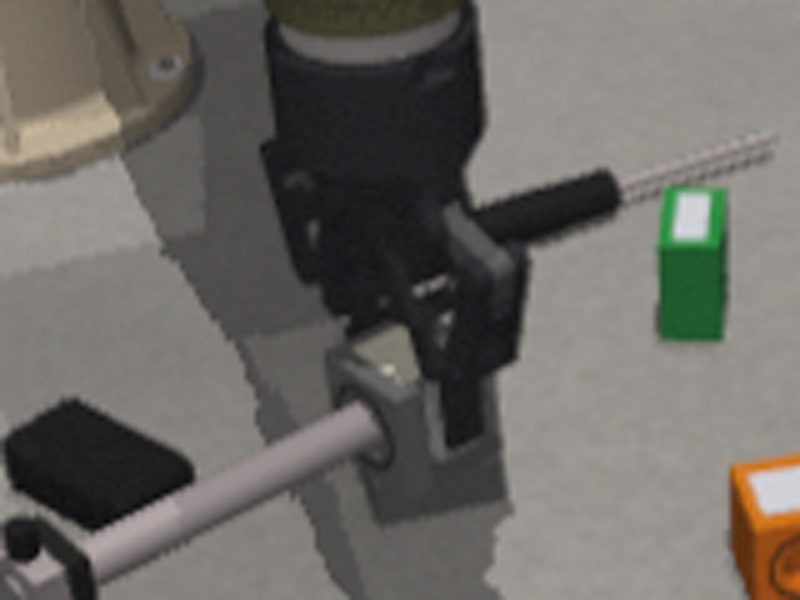

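step_arm(series=[[[0, -1.4, 0], 0, 255], [[0.05, -2.8, 0], 0, 255], [[0.1, -4.2, 0], 0, 255], [[0.15, -5.6, 0], 0, 255], [[0.15, -7, 0], 0, 255]])

```text
clock: 5.62
tcp_pos: [0.5722, -0.1777, 0.1196]
orientation: [0.002, 0.701, 0.713, 0.001]
wrist_force: [0.0, -0.4, -1.1]
finger_gap: 0.0454
```

step_arm(series=[[[0, -0.8, 0], 0, 255], [[0.05, -1.6, 0], 0, 255], [[0.05, -2.0, 0], 0, 255]])

```text
clock: 6.0
tcp_pos: [0.5728, -0.1981, 0.1195]
orientation: [0.002, 0.701, 0.713, 0.001]
wrist_force: [-0.3, 0.2, -1.7]
finger_gap: 0.0449
```

```bash
python3 st.py;  python3 - <<'E'
from h import *
c=env.read_camera("scene"); crop(c,100,190,240,295,5.5,"pics/s5.png")
E
```

```text
t 6.0 tcp mm [ 572.8 -198.1  119.5] jaw 0.016 zax [ 0.003 -0.001 -1.   ] F [-0.3  0.2 -1.7] gap 44.9 j6 1.09
```

View pics/s5.png

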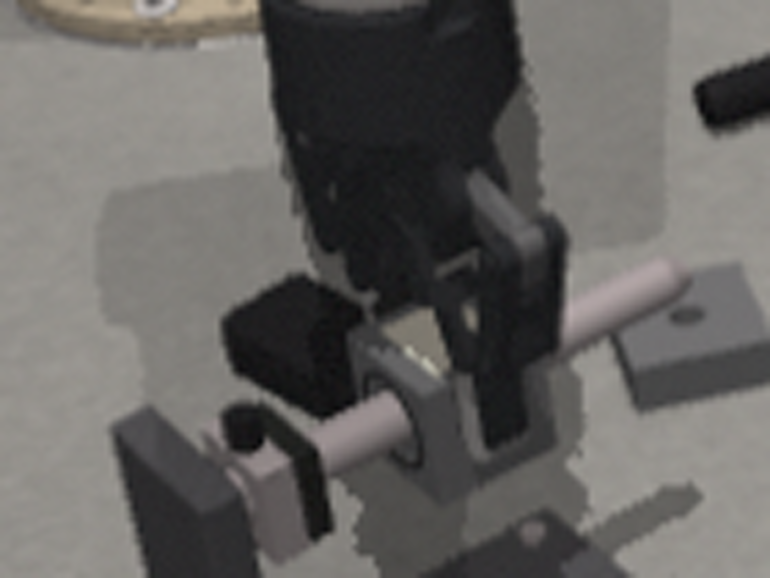

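step_arm(series=[[[0, -0.4, 0], 0, 255], [[0.02, -0.8, 0], 0, 255], [[0.03, -1.2, 0], 0, 255], [[0.04, -1.6, 0], 0, 255], [[0.04, -1.9, 0], 0, 255]])

```text
clock: 6.68
tcp_pos: [0.5732, -0.2178, 0.1196]
orientation: [0.002, 0.701, 0.713, 0.001]
wrist_force: [-0.4, 0.5, -1.3]
finger_gap: 0.0452
```

step_arm(series=[[[0, -0.2, 0], 0, 255], [[0, -0.4, 0], 0, 255]])

```text
clock: 6.92
tcp_pos: [0.5733, -0.222, 0.1196]
orientation: [0.002, 0.701, 0.713, 0.001]
wrist_force: [-0.1, 1.0, -2.4]
finger_gap: 0.0455
```

step_arm(series=[[[0, -0.2, 0], 0, 255], [[0, -0.3, 0], 0, 255]])

```text
clock: 7.18
tcp_pos: [0.5734, -0.2251, 0.1196]
orientation: [0.002, 0.701, 0.713, 0.001]
wrist_force: [0.5, 0.9, -2.0]
finger_gap: 0.0454
```

step_arm(series=[[[0, -0.2, 0], 0, 255], [[0, -0.3, 0], 0, 255]])

```text
clock: 7.42
tcp_pos: [0.5735, -0.2283, 0.1197]
orientation: [0.002, 0.701, 0.713, 0.001]
wrist_force: [0.1, 0.7, -1.5]
finger_gap: 0.0458
```

step_arm(series=[[[0, -0.2, 0], 0, 255], [[0, -0.3, 0], 0, 255]])

```text
clock: 7.68
tcp_pos: [0.5735, -0.2315, 0.1197]
orientation: [0.002, 0.701, 0.713, 0.001]
wrist_force: [-0.1, 0.0, -0.7]
finger_gap: 0.0455
```

```bash
python3 st.py;  python3 - <<'E'
from h import *
c=env.read_camera("scene"); crop(c,100,190,240,295,5.5,"pics/s6.png")
E
```

```text
t 7.67 tcp mm [ 573.5 -231.5  119.7] jaw 0.016 zax [ 0.004 -0.002 -1.   ] F [-0.1  0.  -0.7] gap 45.5 j6 1.04
```

View pics/s6.png

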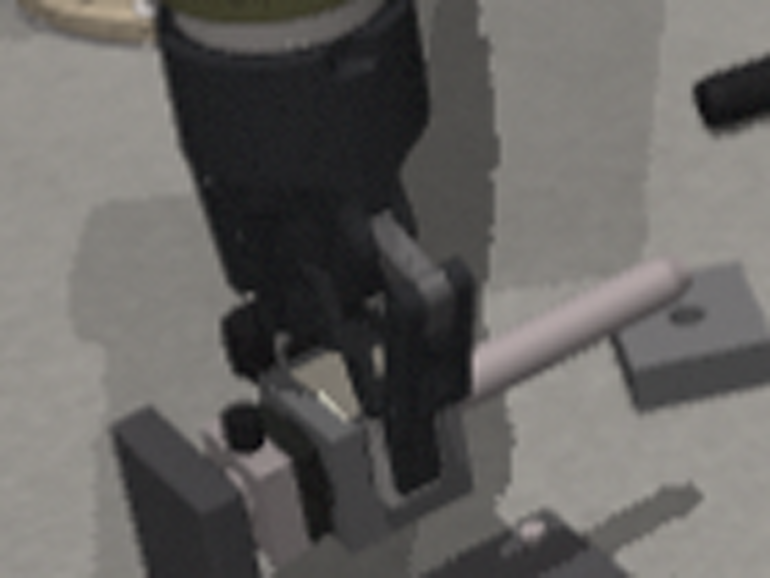

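Thick cassette is on the rod, a few mm from the buffer (crop 330,480). Forces are still near zero, so I continue in small steps.

step_arm(series=[[[0, -0.1, 0], 0, 255], [[0, -0.2, 0], 0, 255]])

```text
clock: 7.98
tcp_pos: [0.5735, -0.233, 0.1197]
orientation: [0.002, 0.701, 0.713, 0.001]
wrist_force: [0.2, 3.9, -0.1]
finger_gap: 0.0453
```

step_arm(series=[[[0, -0.1, 0], 0, 255], [[0, -0.2, 0], 0, 255]])

```text
clock: 8.22
tcp_pos: [0.5735, -0.2338, 0.1198]
orientation: [0.001, 0.701, 0.713, 0.002]
wrist_force: [0.5, 6.7, 1.4]
finger_gap: 0.0456
```

step_arm(series=[[[0, -0.1, 0], 0, 255], [[0, -0.2, 0], 0, 255]])

```text
clock: 8.48
tcp_pos: [0.5735, -0.2341, 0.1198]
orientation: [0.0, 0.701, 0.714, 0.003]
wrist_force: [0.3, 7.8, 2.3]
finger_gap: 0.0454
```

step_arm(series=[[[0, 0, 0], 0, 0], [[0, 0, 0], 0, 0], [[0, 0, 0], 0, 0], [[0, 0, 3], 0, 0], [[0, 0, 8], 0, 0]])

```text
clock: 9.1
tcp_pos: [0.5722, -0.2338, 0.1986]
orientation: [-0.002, 0.701, 0.713, 0.002]
wrist_force: [-0.2, -0.1, 0.0]
finger_gap: 0.0854
```

```bash
python3 st.py
```

```text
t 9.1 tcp mm [ 572.2 -233.8  198.6] jaw 0.018 zax [ 0.     0.006 -1.   ] F [-0.2 -0.1  0. ] gap 85.4 j6 1.03
```

step_arm(series=[[[-0.7, 6, 0], 0, 0], [[-1.4, 12, 0], 0, 0], [[-2.1, 18, 0], 0, 0], [[-2.8, 24, 0], 0, 0], [[-3.5, 30, 0], 0, 0]])

```text
clock: 9.72
tcp_pos: [0.5371, 0.0677, 0.1989]
orientation: [-0.001, 0.701, 0.713, 0.003]
wrist_force: [0.4, -0.2, 0.6]
finger_gap: 0.0857
```

step_arm(series=[[[-1, 6, -2], -0.02, 0], [[-2, 12, -4], -0.02, 0], [[-2.2, 17, -6], -0.02, 0], [[-2.2, 17, -8], -0.02, 0], [[-2.2, 17, -8], -0.02, 0]])

```text
clock: 10.35
tcp_pos: [0.5137, 0.2379, 0.1174]
orientation: [-0.002, 0.708, 0.707, 0.001]
wrist_force: [-1.0, -1.0, 0.4]
finger_gap: 0.0854
```

```bash
python3 st.py; python3 - <<'E'
from h import *
c=env.read_camera("wrist"); crop(c,0,0,560,420,1.4,"pics/w2.png")
print(proj(c,[[.517,.227,.054]]))
c=env.read_camera("scene"); crop(c,100,190,240,295,5.5,"pics/s7.png")
E
```

```text
t 10.35 tcp mm [513.7 237.9 117.4] jaw -0.001 zax [-0.001  0.004 -1.   ] F [-1.  -1.   0.4] gap 85.4 j6 1.86
[[282.31131727 233.64946058]]
```

View pics/w2.png

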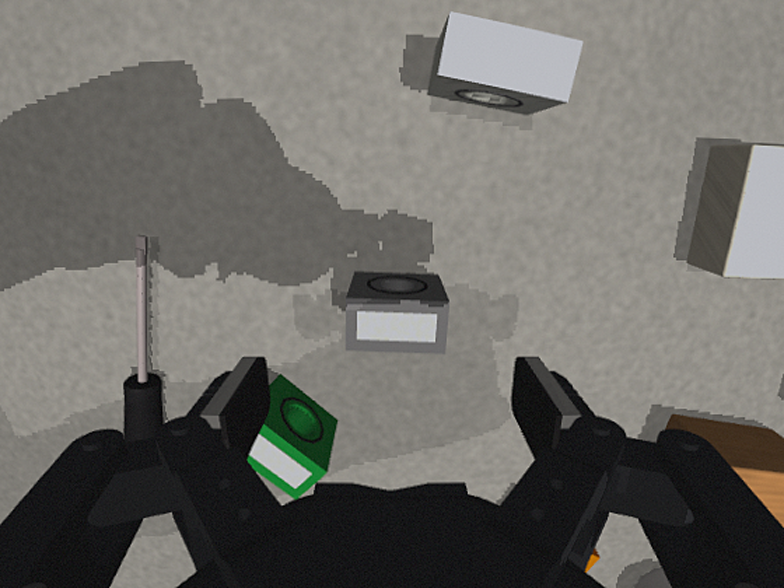

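View pics/s7.png

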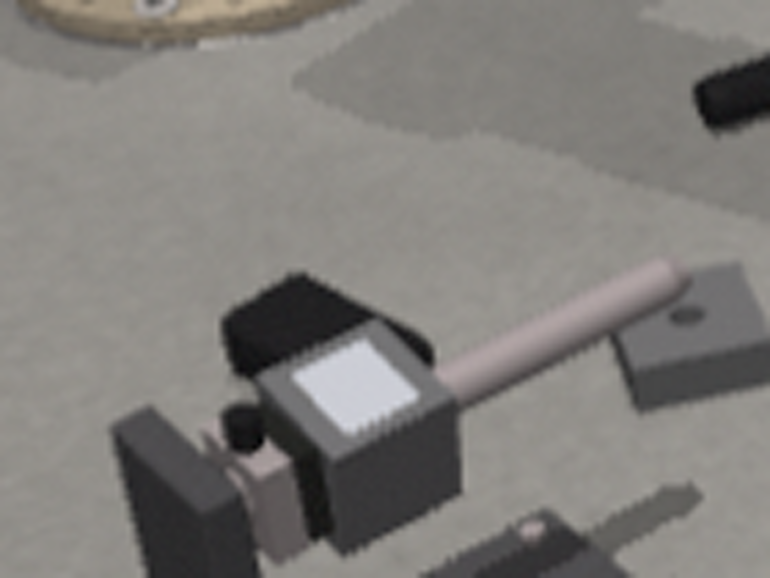

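step_arm(series=[[[0.4, -1.1, 0], 0, 0], [[0.4, -1.1, -4], 0, 0], [[0.4, -1.1, -8], 0, 0], [[0.4, -1.1, -10.5], 0, 0], [[0.4, -1.1, -10.5], 0, 0]])

```text
clock: 11.08
tcp_pos: [0.5187, 0.2245, 0.0134]
orientation: [-0.002, 0.709, 0.705, 0.001]
wrist_force: [-0.4, 0.0, 1.2]
finger_gap: 0.0856
```

step_arm(series=[[[0, 0, 0], 0, 0]])

```text
clock: 11.2
tcp_pos: [0.5203, 0.224, 0.015]
orientation: [-0.001, 0.709, 0.705, 0.002]
wrist_force: [0.5, 0.2, 0.7]
finger_gap: 0.0853
```

step_arm(series=[[[0, 0, 0], 0, 255], [[0, 0, 0], 0, 255], [[0, 0, 0], 0, 255], [[0, 0, 0], 0, 255]], newtons=50)

```text
clock: 11.7
tcp_pos: [0.5215, 0.2242, 0.0166]
orientation: [-0.0, 0.709, 0.705, 0.003]
wrist_force: [-0.8, -0.5, 7.0]
finger_gap: 0.0535
```

```bash
python3 st.py
```

```text
t 11.7 tcp mm [521.5 224.2  16.6] jaw -0.006 zax [ 0.004  0.005 -1.   ] F [-0.8 -0.5  7. ] gap 53.5 j6 1.84
```

step_arm(series=[[[0, 0, 4], 0, 255], [[0.3, -2, 9], 0, 255], [[1.3, -8, 10.3], 0.02, 255], [[2.4, -14, 10.3], 0.024, 255], [[3.5, -20, 10.3], 0.024, 255]])

```text
clock: 12.32
tcp_pos: [0.557, 0.0228, 0.1205]
orientation: [0.0, 0.7, 0.714, 0.004]
wrist_force: [1.1, 0.0, -0.6]
finger_gap: 0.0533
```

```bash
python3 st.py
```

```text
t 12.32 tcp mm [557.   22.8 120.5] jaw 0.019 zax [ 0.006  0.005 -1.   ] F [ 1.1  0.  -0.6] gap 53.3 j6 1.45
```

step_arm(series=[[[0.6, -4, 0], 0, 255], [[1.2, -7, -0.05], 0, 255], [[1.2, -7.5, -0.05], 0, 255], [[1.2, -7.5, -0.05], 0, 255]])

```text
clock: 12.82
tcp_pos: [0.5687, -0.052, 0.12]
orientation: [0.0, 0.701, 0.714, 0.004]
wrist_force: [-0.0, 0.9, -1.2]
finger_gap: 0.0533
```

```bash
python3 st.py; python3 - <<'E'
from h import *
c=env.read_camera("scene"); crop(c,140,160,300,280,5,"pics/s8.png")
f=lambda P:np.round((proj(c,P)-[140,160]+.5)*5,1)
t=np.array(env.get_state()["tcp_pos"])
print(f([t+[a*.027,.003-.015,.0104+b*.027] for a,b in((0,0),(-1,-1),(1,-1),(1,1),(-1,1))]))
E
```

```text
t 12.82 tcp mm [568.7 -52.  120. ] jaw 0.018 zax [ 0.006  0.006 -1.   ] F [-0.   0.9 -1.2] gap 53.3 j6 1.32
[[496.7 356.1]
 [461.  383.4]
 [543.3 441.6]
 [534.8 327.1]
 [450.5 271. ]]
```

View pics/s8.png

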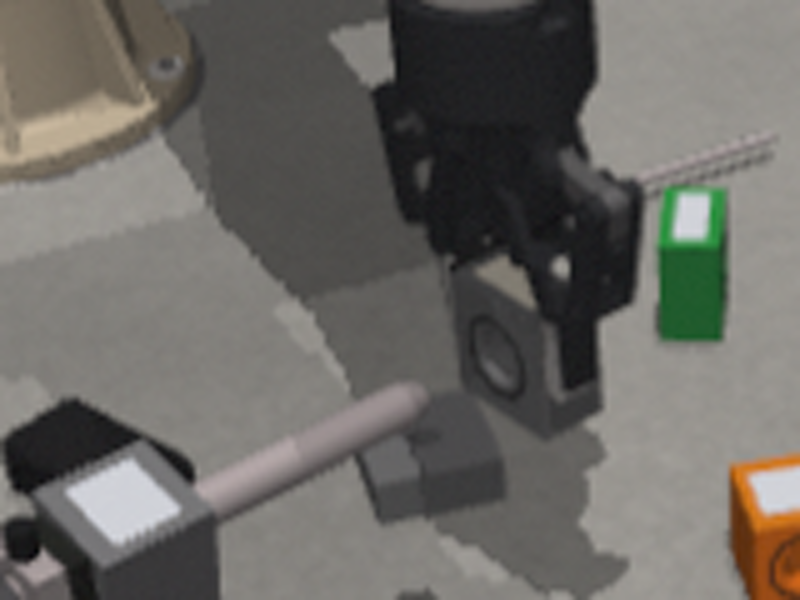

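step_arm(series=[[[0, -1.5, 0], 0, 255], [[0.05, -3, 0], 0, 255], [[0.1, -4, 0], 0, 255], [[0.1, -5, 0], 0, 255], [[0.15, -5.5, 0], 0, 255]])

```text
clock: 13.5
tcp_pos: [0.5701, -0.1072, 0.1199]
orientation: [-0.0, 0.701, 0.714, 0.004]
wrist_force: [-0.4, -0.7, -1.0]
finger_gap: 0.0536
```

step_arm(series=[[[0.05, -1, 0], 0, 255], [[0.05, -2, 0], 0, 255], [[0.1, -3, 0], 0, 255], [[0.1, -4, 0], 0, 255], [[0.15, -5, 0], 0, 255]])

```text
clock: 14.12
tcp_pos: [0.5716, -0.1579, 0.1199]
orientation: [-0.0, 0.701, 0.714, 0.004]
wrist_force: [-0.6, -0.2, -1.3]
finger_gap: 0.0533
```

```bash
python3 st.py; python3 - <<'E'
from h import *
c=env.read_camera("scene"); crop(c,100,190,240,295,5.5,"pics/s9.png")
E
```

```text
t 14.12 tcp mm [ 571.6 -157.9  119.9] jaw 0.018 zax [ 0.006  0.006 -1.   ] F [-0.6 -0.2 -1.3] gap 53.3 j6 1.14
```

View pics/s9.png

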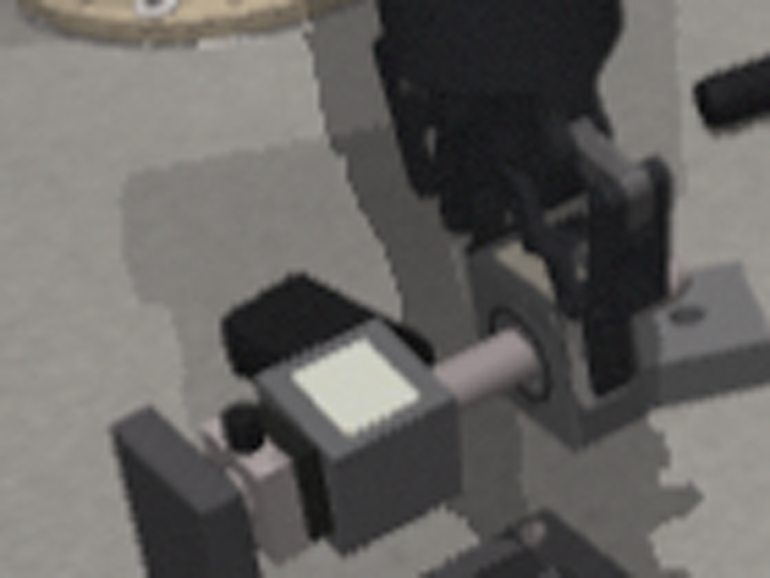

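Thin is on the rod and sliding freely; about 35 mm to the thick one.

step_arm(series=[[[0, -0.6, 0], 0, 255], [[0.03, -1.2, 0], 0, 255], [[0.04, -1.8, 0], 0, 255], [[0.05, -2.3, 0], 0, 255], [[0.06, -2.6, 0], 0, 255]])

```text
clock: 14.8
tcp_pos: [0.5724, -0.1855, 0.1199]
orientation: [0.0, 0.701, 0.713, 0.004]
wrist_force: [-0.3, 0.7, 0.2]
finger_gap: 0.0535
```

step_arm(series=[[[0, -0.2, 0], 0, 255], [[0, -0.4, 0], 0, 255]])

```text
clock: 15.05
tcp_pos: [0.5724, -0.1895, 0.1199]
orientation: [0.0, 0.701, 0.713, 0.004]
wrist_force: [0.7, 0.3, -1.3]
finger_gap: 0.0533
```

step_arm(series=[[[0, -0.15, 0], 0, 255], [[0, -0.3, 0], 0, 255]])

```text
clock: 15.3
tcp_pos: [0.5724, -0.1925, 0.1199]
orientation: [0.0, 0.701, 0.713, 0.004]
wrist_force: [0.9, -0.8, -1.5]
finger_gap: 0.0532
```

step_arm(series=[[[0, -0.1, 0], 0, 255], [[0, -0.2, 0], 0, 255]])

```text
clock: 15.55
tcp_pos: [0.5724, -0.1945, 0.1199]
orientation: [0.0, 0.701, 0.713, 0.004]
wrist_force: [-0.4, 0.4, -1.6]
finger_gap: 0.0535
```

step_arm(series=[[[0, -0.1, 0], 0, 255], [[0, -0.2, 0], 0, 255]])

```text
clock: 15.8
tcp_pos: [0.5724, -0.1966, 0.1199]
orientation: [0.0, 0.701, 0.713, 0.004]
wrist_force: [-0.3, 0.3, -0.5]
finger_gap: 0.0534
```

step_arm(series=[[[0, -0.1, 0], 0, 255], [[0, -0.2, 0], 0, 255]])

```text
clock: 16.05
tcp_pos: [0.5725, -0.1974, 0.12]
orientation: [-0.0, 0.7, 0.714, 0.005]
wrist_force: [0.0, 7.1, 0.7]
finger_gap: 0.0532
```

step_arm(series=[[[0, -0.1, 0], 0, 255], [[0, -0.2, 0], 0, 255]])

```text
clock: 16.3
tcp_pos: [0.5725, -0.1978, 0.12]
orientation: [-0.001, 0.7, 0.714, 0.006]
wrist_force: [0.6, 8.7, 2.3]
finger_gap: 0.053
```

step_arm(series=[[[0, 0, 0], 0, 0], [[0, 0, 0], 0, 0], [[0, 0, 0], 0, 0], [[0, 0, 3], 0, 0], [[0, 0, 8], 0, 0]])

```text
clock: 16.92
tcp_pos: [0.5712, -0.1976, 0.1988]
orientation: [-0.003, 0.7, 0.714, 0.005]
wrist_force: [0.1, -1.2, 0.4]
finger_gap: 0.0859
```

step_arm(series=[[[0, 5, 0], 0, 0], [[0, 11, 0], 0, 0], [[0, 17, 0], -0.05, 0], [[0, 23, 0], -0.1, 0], [[0, 29, 0], -0.15, 0]])

```text
clock: 17.55
tcp_pos: [0.5712, 0.094, 0.1991]
orientation: [-0.002, 0.752, 0.659, 0.005]
wrist_force: [0.9, 1.0, -0.0]
finger_gap: 0.0853
```

```bash
python3 st.py; python3 - <<'E'
from h import *
c=env.read_camera("scene"); crop(c,100,190,240,295,5.5,"pics/s10.png")
E
```

```text
t 17.55 tcp mm [571.2  94.  199.1] jaw -0.133 zax [ 0.005  0.011 -1.   ] F [ 0.9  1.  -0. ] gap 85.3 j6 1.72
```

View pics/s10.png

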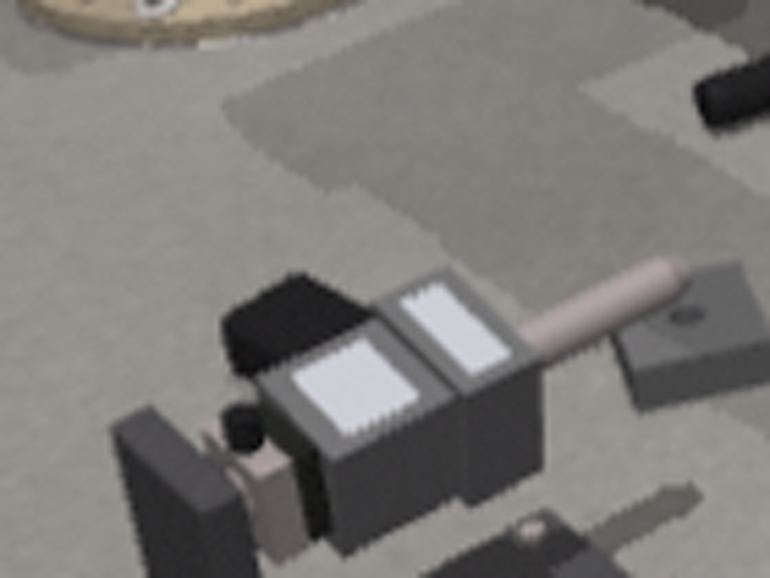

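step_arm(series=[[[0, 6, 0], 0, 0], [[0, 12, 0], 0, 0], [[0, 18, -2], 0, 0], [[0, 24, -5], 0, 0], [[-0.2, 26, -7.5], 0, 0]])

```text
clock: 18.23
tcp_pos: [0.5685, 0.3637, 0.1235]
orientation: [-0.004, 0.75, 0.661, 0.007]
wrist_force: [-0.3, -0.2, 0.1]
finger_gap: 0.0855
```

step_arm(series=[[[0, 0.2, -0.5], 0, 0]])

```text
clock: 18.35
tcp_pos: [0.5667, 0.3667, 0.1155]
orientation: [-0.005, 0.749, 0.663, 0.005]
wrist_force: [-0.0, -1.7, 0.2]
finger_gap: 0.0854
```

```bash
python3 st.py; python3 - <<'E'
from h import *
c=env.read_camera("wrist"); crop(c,0,0,560,420,1.4,"pics/w3.png")
print(proj(c,[[.567,.3556,.06]])*1.4)
E
```

```text
t 18.35 tcp mm [566.7 366.7 115.5] jaw -0.122 zax [ 0.002  0.014 -1.   ] F [-0.  -1.7  0.2] gap 85.4 j6 2.14
[[392.11822086 334.38471723]]
```

View pics/w3.png

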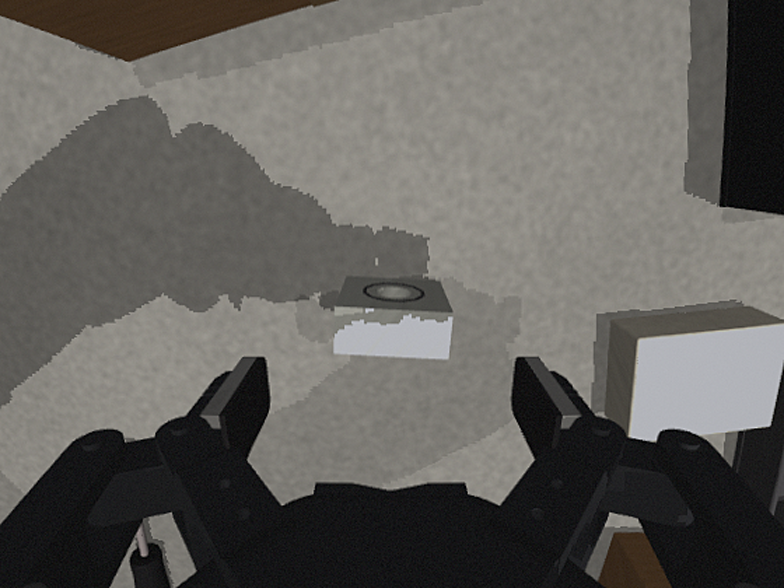

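step_arm(series=[[[0, -1.05, 0], -0.02, 0], [[0, -1.05, -4], -0.02, 0], [[0, -1.05, -8], -0.02, 0], [[0, -1.05, -10.1], -0.02, 0], [[0, -1.05, -10.1], -0.02, 0]])

```text
clock: 19.02
tcp_pos: [0.5671, 0.3531, 0.0147]
orientation: [-0.004, 0.757, 0.654, 0.005]
wrist_force: [0.3, 0.3, 0.3]
finger_gap: 0.0853
```

step_arm(series=[[[-0.1, 0, 0], 0, 255], [[-0.1, 0, 0], 0, 255], [[-0.1, 0, 0], 0, 255], [[-0.1, 0, 0], 0, 255]], newtons=60)

```text
clock: 19.52
tcp_pos: [0.5677, 0.3532, 0.0171]
orientation: [-0.003, 0.757, 0.653, 0.006]
wrist_force: [0.9, -2.9, 7.0]
finger_gap: 0.059
```

```bash
python3 st.py
```

```text
t 19.52 tcp mm [567.7 353.2  17.1] jaw -0.147 zax [ 0.005  0.014 -1.   ] F [ 0.9 -2.9  7. ] gap 59.0 j6 2.15
```

step_arm(series=[[[0, 0, 4], 0, 255], [[0, -4, 9], 0, 255], [[0, -10, 10.2], 0.05, 255], [[0, -16, 10.2], 0.1, 255], [[0, -22, 10.2], 0.165, 255]])

```text
clock: 20.15
tcp_pos: [0.5678, 0.1316, 0.1201]
orientation: [-0.003, 0.7, 0.715, 0.007]
wrist_force: [1.3, 0.3, -1.9]
finger_gap: 0.0594
```

step_arm(series=[[[0, -5, 0], 0, 255], [[0, -10, 0], 0, 255], [[0, -14, 0], 0, 255], [[0, -16, 0], 0, 255], [[0, -17, 0], 0, 255]])

```text
clock: 20.78
tcp_pos: [0.5679, -0.039, 0.1203]
orientation: [-0.003, 0.7, 0.714, 0.007]
wrist_force: [-0.2, 0.1, -0.9]
finger_gap: 0.0593
```

```bash
python3 st.py
```

```text
t 20.77 tcp mm [567.9 -39.  120.3] jaw 0.02 zax [ 0.005  0.015 -1.   ] F [-0.2  0.1 -0.9] gap 59.3 j6 1.33
```

step_arm(series=[[[0.1, -1, -0.33], 0, 255], [[0.1, -1, -0.33], 0, 255], [[0.1, -1, -0.33], 0, 255]])

```text
clock: 21.15
tcp_pos: [0.5688, -0.0481, 0.1169]
orientation: [-0.004, 0.699, 0.715, 0.007]
wrist_force: [-0.5, 0.1, -1.4]
finger_gap: 0.0591
```

```bash
python3 st.py; python3 - <<'E'
from h import *
c=env.read_camera("scene"); crop(c,140,160,300,280,5,"pics/s11.png")
f=lambda P:np.round((proj(c,P)-[140,160]+.5)*5,1)
t=np.array(env.get_state()["tcp_pos"])
print(f([t+[a*.03,.0024-.013,.0129+b*.03] for a,b in((0,0),(-1,-1),(1,-1),(1,1),(-1,1))]))
E
```

```text
t 21.15 tcp mm [568.8 -48.1 116.9] jaw 0.021 zax [ 0.004  0.015 -1.   ] F [-0.5  0.1 -1.4] gap 59.1 j6 1.32
[[506.6 352.9]
 [466.8 383.1]
 [558.2 447.7]
 [549.2 320.5]
 [455.3 258.6]]
```

View pics/s11.png

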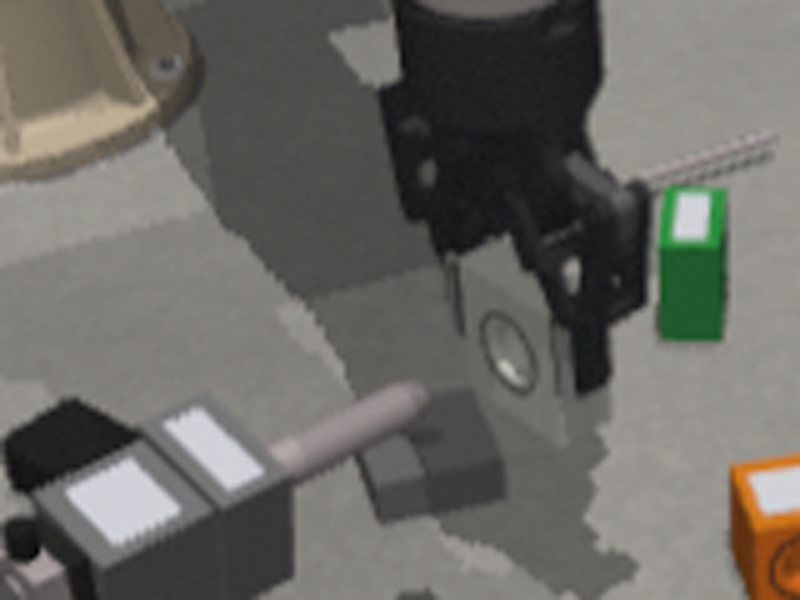

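step_arm(series=[[[0, -1.5, 0], 0, 255], [[0.05, -3, 0], 0, 255], [[0.1, -4, 0], 0, 255], [[0.1, -5, 0], 0, 255], [[0.15, -6, 0], 0, 255]])

```text
clock: 21.82
tcp_pos: [0.5702, -0.109, 0.1169]
orientation: [-0.004, 0.7, 0.714, 0.007]
wrist_force: [1.5, -0.8, -3.1]
finger_gap: 0.0593
```

step_arm(series=[[[0.05, -0.8, 0], 0, 255], [[0.05, -1.6, 0], 0, 255], [[0.1, -2.4, 0], 0, 255], [[0.1, -3.2, 0], 0, 255], [[0.1, -3.7, 0], 0, 255]])

```text
clock: 22.45
tcp_pos: [0.5713, -0.1465, 0.1169]
orientation: [-0.004, 0.7, 0.714, 0.007]
wrist_force: [0.0, 0.2, -1.3]
finger_gap: 0.0595
```

```bash
python3 st.py; python3 - <<'E'
from h import *
c=env.read_camera("scene"); crop(c,100,190,240,295,5.5,"pics/s12.png")
E
```

```text
t 22.45 tcp mm [ 571.3 -146.5  116.9] jaw 0.021 zax [ 0.005  0.015 -1.   ] F [ 0.   0.2 -1.3] gap 59.5 j6 1.15
```

View pics/s12.png

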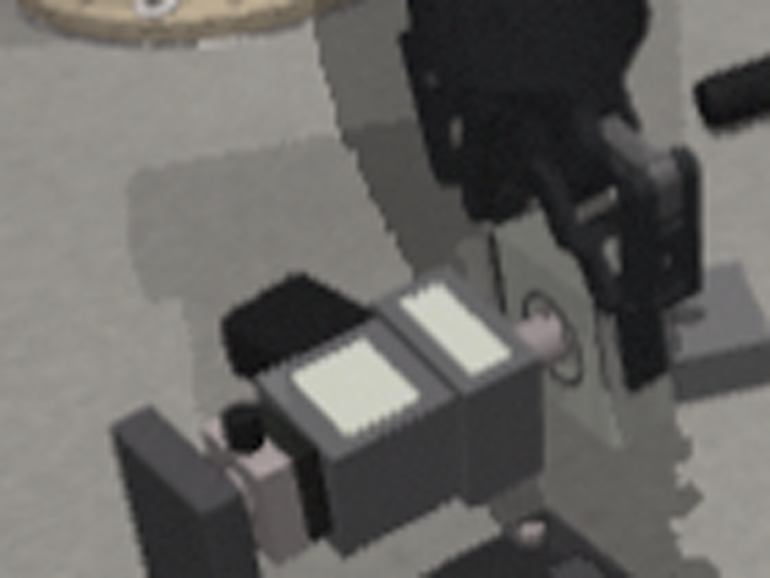

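step_arm(series=[[[0, -0.5, 0], 0, 255], [[0.03, -1, 0], 0, 255], [[0.03, -1.5, 0], 0, 255]])

```text
clock: 22.88
tcp_pos: [0.5717, -0.1623, 0.1169]
orientation: [-0.003, 0.7, 0.714, 0.007]
wrist_force: [-0.3, -0.3, -0.2]
finger_gap: 0.0594
```

step_arm(series=[[[0.02, -0.2, 0], 0, 255], [[0.02, -0.4, 0], 0, 255]])

```text
clock: 23.12
tcp_pos: [0.5719, -0.1664, 0.1169]
orientation: [-0.003, 0.7, 0.714, 0.007]
wrist_force: [0.2, 0.0, -1.5]
finger_gap: 0.0594
```

step_arm(series=[[[0, -0.15, 0], 0, 255], [[0, -0.3, 0], 0, 255]])

```text
clock: 23.38
tcp_pos: [0.572, -0.1687, 0.1169]
orientation: [-0.004, 0.7, 0.715, 0.008]
wrist_force: [1.1, 4.1, -2.0]
finger_gap: 0.0592
```

step_arm(series=[[[0, -0.1, 0], 0, 255], [[0, -0.2, 0], 0, 255]])

```text
clock: 23.62
tcp_pos: [0.5721, -0.1692, 0.1169]
orientation: [-0.005, 0.699, 0.715, 0.009]
wrist_force: [0.5, 7.0, -0.3]
finger_gap: 0.0597
```

step_arm(series=[[[0, -0.1, 0], 0, 255], [[0, -0.2, 0], 0, 255]])

```text
clock: 23.88
tcp_pos: [0.5721, -0.1695, 0.1169]
orientation: [-0.006, 0.698, 0.716, 0.01]
wrist_force: [1.2, 8.9, -0.2]
finger_gap: 0.0591
```

step_arm(series=[[[0, -0.3, 0], 0, 255], [[0, -0.35, 0], 0, 255], [[0, -0.4, 0], 0, 255]])

```text
clock: 24.25
tcp_pos: [0.5721, -0.1703, 0.117]
orientation: [-0.007, 0.697, 0.716, 0.012]
wrist_force: [0.3, 12.7, 1.6]
finger_gap: 0.0591
```

```bash
python3 st.py; python3 - <<'E'
from h import *
c=env.read_camera("scene"); crop(c,100,190,240,295,5.5,"pics/s13.png")
E
```

```text
t 24.25 tcp mm [ 572.1 -170.3  117. ] jaw 0.027 zax [ 0.006  0.027 -1.   ] F [ 0.3 12.7  1.6] gap 59.1 j6 1.11
```

View pics/s13.png

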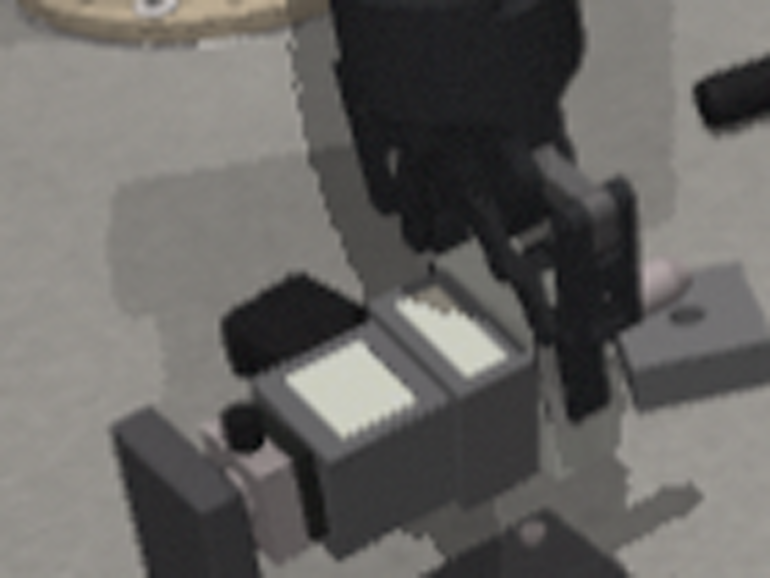

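step_arm(series=[[[0, -0.35, 0], 0, 255], [[0, -0.4, 0], 0, 255], [[0, -0.4, 0], 0, 255]])

```text
clock: 24.68
tcp_pos: [0.5719, -0.1705, 0.1171]
orientation: [-0.01, 0.696, 0.717, 0.014]
wrist_force: [0.4, 14.2, 2.5]
finger_gap: 0.0596
```

step_arm(series=[[[0, -0.35, 0], 0, 255], [[0, -0.35, 0], 0, 255]])

```text
clock: 24.92
tcp_pos: [0.5718, -0.1703, 0.1172]
orientation: [-0.012, 0.695, 0.718, 0.016]
wrist_force: [0.2, 13.1, 2.4]
finger_gap: 0.0594
```

step_arm(series=[[[0, -0.15, 0], 0, 255], [[0, -0.1, 0], 0, 255]])

```text
clock: 25.18
tcp_pos: [0.5717, -0.1695, 0.1173]
orientation: [-0.013, 0.695, 0.719, 0.017]
wrist_force: [1.0, 6.5, 0.3]
finger_gap: 0.0597
```

```bash
python3 st.py
```

```text
t 25.18 tcp mm [ 571.7 -169.5  117.3] jaw 0.034 zax [ 0.006  0.043 -0.999] F [1.  6.5 0.3] gap 59.7 j6 1.09
```

step_arm(series=[[[0, 0, 0], 0, 0], [[0, 0, 0], 0, 0], [[0, 0, 0], 0, 0], [[0, 0, 0], 0, 0]])

```text
clock: 25.68
tcp_pos: [0.5717, -0.1699, 0.1173]
orientation: [-0.013, 0.695, 0.719, 0.017]
wrist_force: [0.5, 0.2, 0.4]
finger_gap: 0.0853
```

```bash
python3 st.py; python3 - <<'E'
from h import *
c=env.read_camera("scene"); crop(c,100,190,240,295,5.5,"pics/s14.png")
E
```

```text
t 25.68 tcp mm [ 571.7 -169.9  117.3] jaw 0.033 zax [ 0.006  0.042 -0.999] F [0.5 0.2 0.4] gap 85.3 j6 1.09
```

View pics/s14.png

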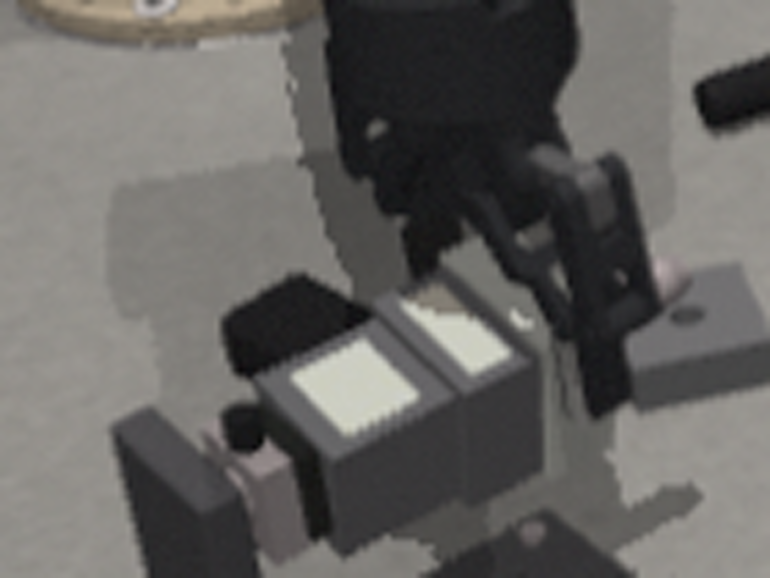

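step_arm(series=[[[0, 0, 2], 0, 0], [[0, 0, 5], 0, 0], [[0, 0, 10], 0, 0], [[-4, 8, 12], 0, 0], [[-8, 14, 12], 0, 0]])

```text
clock: 26.35
tcp_pos: [0.5122, -0.0619, 0.2362]
orientation: [-0.011, 0.696, 0.718, 0.018]
wrist_force: [1.1, 0.7, 0.9]
finger_gap: 0.0851
```

step_arm(series=[[[-3, 6, 0], 0, 0], [[-6, 12, 0], 0, 0], [[-9, 18, 0], 0, 0], [[-9, 18, 0], 0, 0]])

```text
clock: 26.85
tcp_pos: [0.4202, 0.1205, 0.2366]
orientation: [-0.011, 0.694, 0.72, 0.018]
wrist_force: [0.8, -0.4, 0.3]
finger_gap: 0.0852
```

```bash
python3 st.py; python3 - <<'E'
from h import *
c=env.read_camera("scene"); crop(c,105,205,235,302,6,"pics/s15.png")
c=env.read_camera("top"); crop(c,350,160,510,260,5,"pics/t15.png")
cv2.imwrite("pics/t15full.png",c["frame"][:,:,::-1])
E
```

```text
t 26.85 tcp mm [420.2 120.5 236.6] jaw 0.036 zax [ 0.009  0.042 -0.999] F [ 0.8 -0.4  0.3] gap 85.2 j6 1.6
```

View pics/s15.png

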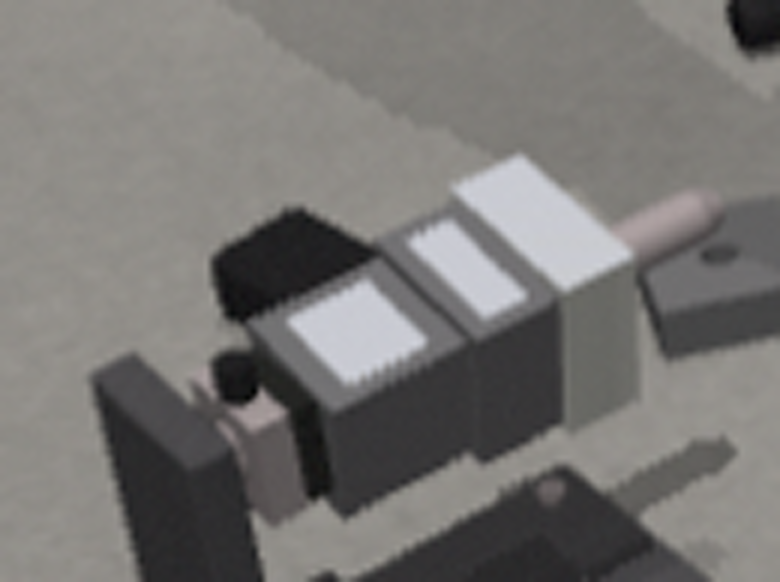

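View pics/t15.png

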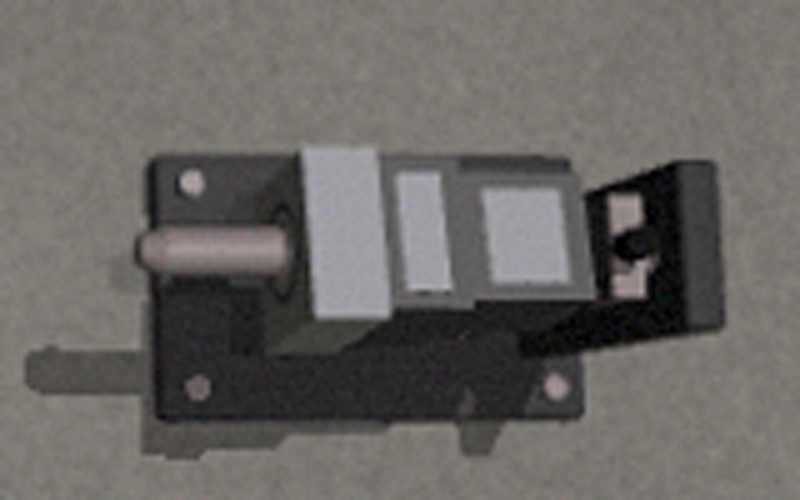

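View pics/t15full.png

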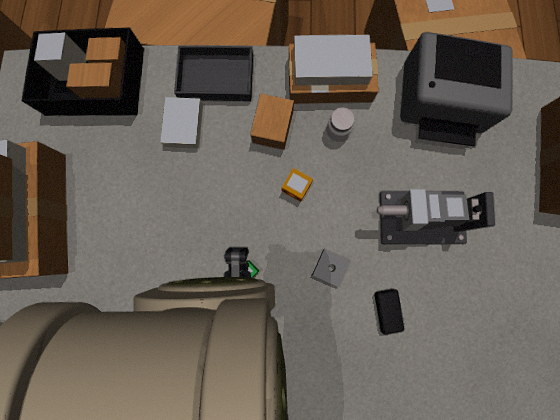

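```bash
python3 - <<'E'
from h import *
c=env.read_camera("wrist"); M=c["camera_from_world"]; print(-M[:3,:3].T@M[:3,3]-env.get_state()["tcp_pos"], M[2,:3])
E
```

```text
[-0.00434612  0.06948342  0.14449252] [ 0.02027925 -0.24971954 -0.96810583]
```

step_arm(series=[[[3, -6, 0.5], 0, 0], [[6, -12, 0.5], 0, 0], [[9, -18, 0.5], 0, 0], [[12, -24, 0.5], 0, 0], [[14, -30, 0.5], 0, 0]])

```text
clock: 27.62
tcp_pos: [0.5569, -0.1684, 0.2409]
orientation: [-0.01, 0.696, 0.718, 0.018]
wrist_force: [-0.0, 1.8, 0.7]
finger_gap: 0.0853
```

step_arm(series=[[[0.8, -4, 0], 0, 0], [[1, -7, 0], 0, 0], [[1, -7, 0], 0, 0], [[1, -7, 0], 0, 0]])

```text
clock: 28.12
tcp_pos: [0.5664, -0.2396, 0.2403]
orientation: [-0.011, 0.697, 0.717, 0.018]
wrist_force: [0.5, -0.0, -0.1]
finger_gap: 0.0854
```

```bash
python3 st.py; python3 - <<'E'
from h import *
c=env.read_camera("wrist"); crop(c,0,0,560,420,1.4,"pics/w5.png"); crop(c,190,120,370,255,4.4,"pics/w6.png")
print(proj(c,[[.572,y,.153] for y in (-.252,-.206,-.179,-.153)]))
E
```

```text
t 28.12 tcp mm [ 566.4 -239.6  240.3] jaw 0.028 zax [ 0.01   0.041 -0.999] F [ 0.5 -0.  -0.1] gap 85.4 j6 0.99
[[283.02673205 228.16871475]
 [284.89987354 172.24591797]
 [286.07106525 136.93428477]
 [287.24586029 101.2309526 ]]
```

View pics/w5.png

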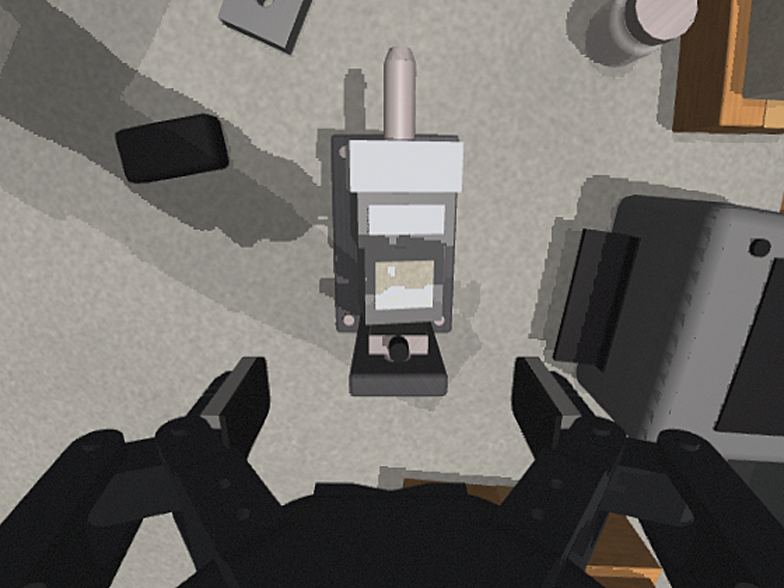

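View pics/w6.png

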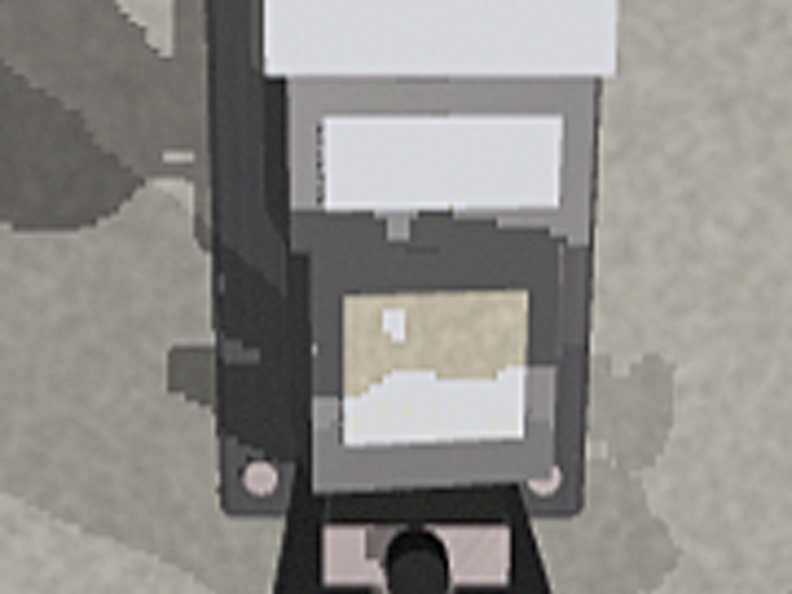

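step_arm(series=[[[0.3, -3, -1.5], 0, 0], [[0.6, -5.5, -3], 0, 0], [[0.6, -5.5, -3], 0, 0]])

```text
clock: 28.55
tcp_pos: [0.5719, -0.2945, 0.2085]
orientation: [-0.012, 0.697, 0.717, 0.018]
wrist_force: [-0.6, 1.0, -0.3]
finger_gap: 0.0858
```

```bash
python3 st.py; python3 - <<'E'
from h import *
c=env.read_camera("wrist")
f=np.clip(c["frame"].astype(float)*1.0,0,255); f=(255*(f/255)**.5).astype(np.uint8)
c2=dict(c,frame=f); crop(c2,200,50,360,190,4.2,"pics/w7.png")
E
```

```text
t 28.55 tcp mm [ 571.9 -294.5  208.5] jaw 0.028 zax [ 0.008  0.043 -0.999] F [-0.6  1.  -0.3] gap 85.8 j6 0.92
```

View pics/w7.png

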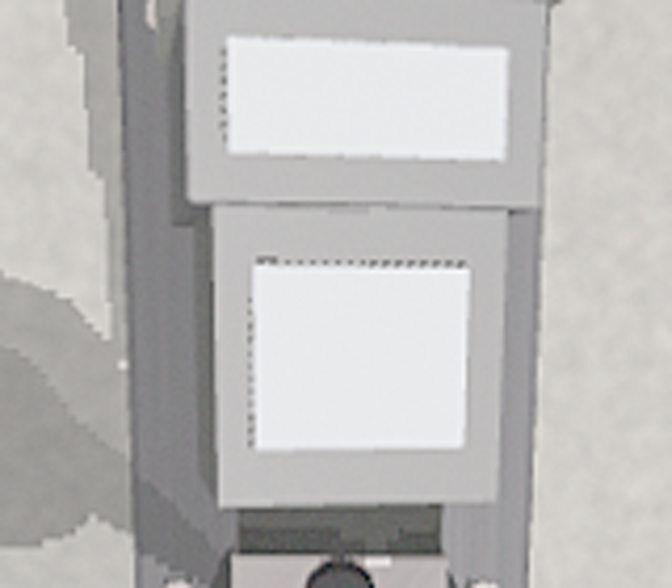

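step_arm(series=[[[0, 0, 3], 0, 0], [[0, 0, 6], 0, 0], [[0, 0, 6], 0, 0]])

```text
clock: 28.98
tcp_pos: [0.5733, -0.2936, 0.273]
orientation: [-0.009, 0.696, 0.717, 0.019]
wrist_force: [0.2, -0.5, -0.2]
finger_gap: 0.0854
```

```bash
python3 st.py; python3 -c "
from workcell import env
print(env.hand_in())"
```

```text
t 28.98 tcp mm [ 573.3 -293.6  273. ] jaw 0.029 zax [ 0.013  0.04  -0.999] F [ 0.2 -0.5 -0.2] gap 85.4 j6 0.92
the job is handed in; nothing more can be done
None
```

The dispenser is loaded and handed in at about 29 s. I slid the thick cassette on until I felt the buffer (7.8 N), then the thin one up against it (8.7 N). The cap followed, pressed home with about 14 N at the wrist. With up to 4 N lost to rubbing, that leaves roughly 10 N on the stack. I eased off to about 6.5 N before opening the gripper.

**Last checks:** The scene, top and wrist pictures showed no gap at either joint. At the collar only dark rubber showed, with no bright rod between it and the thick cassette. The gripper was open and clear of everything, with the wrist force near zero. None of the listed bystanders, nor the orange or green look-alikes, was touched.

**Less certain:** One wrist picture made the thick cassette look turned by 1–2°, but the view from straight above showed the joint with the thin one closed. The pictures cannot rule out a gap well under 1 mm. The tool also leaned about 2.5° while pressing the cap; its joint looked flat after release.

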